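# Switch the right hotplate on

## Robot

A 6-joint arm with a two-finger parallel gripper is mounted at the origin on a cart in front of the work surface, level with it; the furniture and walls round the work are solid. World frame = base frame: x ahead of the robot, y to its left, z up, the work surface at z = 0. Lengths are in m, angles in rad, forces in N, time in s.
With the tool pointing down it reaches from about 0.25 to 0.775 m from the base axis. Payload 4 kg.
Tool frame: the origin (TCP) lies at the very end of the fingers, on their centre line; the grasp point (between the pads) lies 19 mm behind it (robot.pinch_z is the distance from the TCP to the grasp point, in m); z points along the fingers, y is the line along which they close (so a half turn about z gives the same grasp; the last joint's range is limited). The gripper opens to 94 mm and grips with 3 to 60 N. Pads are 16 mm wide; open, the fingers measure 119 mm over their backs; the gripper's body (75 mm by 177 mm) begins 78 mm behind the grasp point.
Start: joints at [-0.103, 0.087, 1.371, -0, 1.684, -0.103], TCP at [0.55, -0, 0.184] pointing down, gripper open.
Joint ranges: [-3.1, 3.1], [-0.76, 2.03], [0.27, 2.55], [-1.08, 4.22], [0.17, 2.65], [-2.57, 2.57]. Speed limits (rad/s): [2.79, 2.79, 3.14, 3.14, 3.14, 3.14].

## Interface

Orientations are given as [roll, pitch, yaw] about the fixed x, y, z axes, in that order (R = Rz(yaw) Ry(pitch) Rx(roll)).
In Python, from bench import robot gives the robot as it stands.
- The arm moves only by the tool arm_command, never from a script. Its argument "targets" is one flat list of numbers, 7 for each row, row after row: the turn, a rotation vector about the tool's x, y, z in degrees, then the shift along the tool's x, y, z in mm, then the closure, from -1 (fully open) to 1 (shut). In form: [ax, ay, az, x, y, z, hand, ax, ay, az, x, y, z, hand, ...]. A call has 1 to 20 rows; each row is the pose to reach, as a shift and turn from the pose commanded when the call began, along the tool's axes at that moment; what a row does not reach only later rows make up. A row lasts 1/10 s, in which the tool goes at most 50 mm and 8.59 degrees, less where a joint would pass 70% of its speed; a pose out of reach is approached as far as the arm can. A call with a gripper value outside its range is refused whole. The fingers move at their own pace and stop on an object; the grip force is fixed at half the most. Time passes only in rows, so rows that repeat a pose let the fingers close. It gives the time, the measured TCP pose, the force, the opening and the grip force at its end, in the units of the state.
- robot.get_obs(): the state, without advancing time (a new reading comes with each control period).
- robot.snapshot(name): name is "scene" or "side" or "wrist"; returns a dict with "color" (420x560x3 uint8, red, green, blue), "range_z" (420x560 float32, m along the optical axis (not along the pixel's ray), 0 where there is no reading), "fx", "fy", "cx", "cy" (pixels), "T" (4x4, takes a point from camera to world coordinates); the wrist camera has in their place "T_tool_cam" (4x4, takes a point from camera to tool coordinates, whose origin is the TCP and whose axes are the flange's). Camera axes: x right, y down, z forward; pixel columns grow to the right and rows downward; lengths in m; the calibration is good to about 2 mm. A picture is of the moment at which its call begins: read the wrist's pose just before it.
- robot.close_job(): hands the job in; it is judged then, once.
The state is a dict: "time": time; "joint_positions": joint angles; "qvel": joint speeds; "joint_torque": joint torques, N m; "tool_pos": TCP position; "ee_rot": TCP orientation; "wrist_force": force on the tool from outside, world axes, zero at the start; "wrist_torque": the same for the moment, N m; "width": finger opening in m; "finger_force": force on a finger pad.
Only numpy, scipy, OpenCV 4.12 (cv2) and the standard library are available. Lean on these libraries where they do the work, as an engineer would, in place of code of your own. Each camera call takes 0.05 s, during which the arm holds its last target. There are 200 camera calls.

## Task

The wrong hotplate was switched on: first switch off the empty hotplate, then switch on the one the pot stands on, each by pushing its orange lever past the middle with a fingertip until it snaps over to its other side. Push lightly and do not pinch the levers, leave the hotplates and the pot standing where they are, and do not disturb the other things on the worktop.

Things in the scene. Friction and masses are not known exactly. Their poses are not given: they have to be found in the camera images.
- empty_hotplate: The hotplate with nothing on it, left switched on. White casing 320 mm long (own x, -170 to +150 mm) x 210 wide (own y), top 52 mm above the worktop; 2.2 kg, loose on rubber feet. Origin at worktop level; x points from the switch end (near the robot) to the back, z up. Dark cast plate 180 mm across, top z = 64 mm, centred at x = +40 mm; lever at x = -125 mm. Two alike, left/right vary.
- pot_hotplate: The hotplate that the pot stands on, switched off. White casing 320 mm long (own x, -170 to +150 mm) x 210 wide (own y), top 52 mm above the worktop; 2.2 kg, loose on rubber feet. Origin at worktop level; x points from the switch end (near the robot) to the back, z up. Dark cast plate 180 mm across, top z = 64 mm, centred at x = +40 mm; lever at x = -125 mm. Two alike, left/right vary.
- empty_lever (a joint): Switch lever of the empty hotplate, hinged about hotplate y. 0 = upright; +0.45 rad = ON, leaning to the cast plate (red dot); -0.45 = OFF, leaning to the near edge (white dot). Starts ON. A spring drives it to the nearer end with 0.08 N m: pushed 0.1 rad past upright it snaps over; let go before, it springs back. About 3 N at 30 mm above the pivot moves it.
- pot_lever (a joint): Switch lever of the hotplate with the pot, hinged about hotplate y. 0 = upright; +0.45 rad = ON, leaning to the cast plate (red dot); -0.45 = OFF, leaning to the near edge (white dot). Starts OFF. A spring drives it to the nearer end with 0.08 N m: pushed 0.1 rad past upright it snaps over; let go before, it springs back. About 3 N at 30 mm above the pivot moves it.
- empty_lever_pivot (a point): Pivot of the empty hotplate's switch lever, 58 mm above the worktop; axes as the hotplate's. Above it a 9 mm thick steel stem, from 15 mm up an orange paddle 11 mm thick (fore and aft) x 18 mm wide, ending 47 mm from the pivot.
- pot_lever_pivot (a point): Pivot of the hotplate with the pot's switch lever, 58 mm above the worktop; axes as the hotplate's. Above it a 9 mm thick steel stem, from 15 mm up an orange paddle 11 mm thick (fore and aft) x 18 mm wide, ending 47 mm from the pivot.
- empty_lever_tip (a point): Middle of the top end of the empty hotplate's orange lever, 47 mm from its pivot.
- pot_lever_tip (a point): Middle of the top end of the orange lever of the hotplate with the pot, 47 mm from its pivot.
- pot: Low grey metal cooking pot, about 221 mm across, 277 mm over its two handles (which point roughly left and right), 87 mm high, standing loose on one hotplate's cast plate (rim about 151 mm above the worktop). Origin: centre of its underside. Its near rim is about 55 mm behind that hotplate's lever pivot.
- onion: Brown onion, 75 mm, on the left of the worktop; origin at its underside. Loose bystander.
- paste_tin: Tin, 57 mm across, 72 mm high, on the left; origin at its underside. Loose bystander.
- garlic: Garlic bulb, 50 mm, on the left; origin at its underside. Loose bystander.
- salt_mill: Salt mill with black top, 42 mm across, 123 mm high, on the right; origin at its underside. Loose bystander.
- pepper_mill: Pepper mill, black, 51 mm across, 177 mm high, on the right; origin at its underside. Loose bystander.
- kitchen_timer: Red and white kitchen timer, 61 mm across, 46 mm high, at the front right of the worktop; origin at its underside. Loose bystander.

How it is judged:
By the outcome, as a careful person would: the job done as asked, in the order asked, and still so for the second after the job is handed in, with the robot touching nothing.
It also fails if it takes over 45 s, if anything falls off the work surface, if the arm or the gripper's body presses on something with over 40 N, if the wrist force passes 120 N, or if a joint passes its speed limit or range.

## Working session

There is one attempt and no reset: what is moved stays moved. The work goes in short steps, Python scripts to look and compute and a tool call to move; the robot and the scene stay as the last step left them, time stands still between calls to the robot, and variables do not carry over. Pictures are saved under pics/ and viewed, at most 10 in all, crops included, and the job is handed in when it is done.

Besides the shell and the picture viewer there is one more tool, called after "Request:" as name(argument=value, ...) on one line, values as JSON. arm_command: Moves the arm, as the interface text tells. Its arguments: {"type":"object","properties":{"targets":{"type":"array"}},"required":["targets"]}

```bash
mkdir -p pics; ls; python3 - <<'E'
from bench import robot
import cv2,numpy as np
o=robot.get_obs();print(o['time'],o['tool_pos'],o['ee_rot'],o['width'])
for n in ['scene','side']:
    s=robot.snapshot(n);np.savez(n+'.npz',**s)
    cv2.imwrite(f'pics/{n}0.png',s['color'][:,:,::-1])
    hsv=cv2.cvtColor(s['color'],cv2.COLOR_RGB2HSV)
    m=cv2.inRange(hsv,(5,150,120),(20,255,255))
    k,l,st,c=cv2.connectedComponentsWithStats(m)
    for i in range(1,k):
        if st[i,4]<15: continue
        v,u=np.nonzero(l==i);z=s['range_z'][v,u];g=z>0
        p=np.stack([(u-s['cx'])/s['fx']*z,(v-s['cy'])/s['fy']*z,z,np.ones_like(z)])[:,g]
        P=(s['T']@p)[:3]
        print(n,st[i],c[i].round(),np.median(P,1).round(4),P.min(1).round(3),P.max(1).round(3))
    print(s['T'].round(3))
E
```

```text
pics
0.0 [5.49416415e-01 6.52140388e-05 1.82831802e-01] [-3.13944508e+00 -2.27617656e-04  1.57082964e+00] 0.09389264313229335
scene [53  5  6  6 26] [55.  7.] [-0.6988  0.412   0.4911] [-0.709  0.4    0.474] [-0.684  0.425  0.5  ]
scene [362   5   4   7  25] [364.   8.] [0.587  0.533  0.6771] [0.582 0.528 0.665] [0.594 0.54  0.687]
scene [185   6   9  10  52] [189.  11.] [-0.0314  0.413   0.6061] [-0.049  0.406  0.59 ] [-0.013  0.418  0.627]
scene [235   8  10  17  67] [240.  15.] [0.1689 0.4285 0.6276] [0.154 0.421 0.585] [0.183 0.436 0.65 ]
scene [291  11   4   8  18] [293.  14.] [0.3335 0.5315 0.6073] [0.325 0.525 0.587] [0.338 0.538 0.617]
scene [314  21   6   7  22] [317.  24.] [0.4282 0.5301 0.5891] [0.416 0.526 0.577] [0.437 0.535 0.6  ]
scene [52 23 10  8 35] [56. 27.] [-0.7547  0.4236  0.3827] [-0.774  0.41   0.361] [-0.74   0.434  0.402]
scene [14 27 11  9 43] [19. 31.] [-1.0048  0.4166  0.308 ] [-1.025  0.41   0.291] [-0.991  0.43   0.329]
scene [171  27  12  10  48] [175.  32.] [-0.1204  0.4185  0.4982] [-0.135  0.408  0.48 ] [-0.095  0.43   0.523]
scene [254  35   7   5 
[... 9000 characters left out ...]
0.233 -0.108 -0.252]
side [ 32 362  32  16  33] [ 47. 370.] [-0.3323  0.5848 -0.7827] [-0.392  0.577 -0.789] [-0.267  0.589 -0.775]
side [245 372   8   4  15] [249. 374.] [ 0.2136 -0.2777 -0.1009] [ 0.207 -0.28  -0.105] [ 0.222 -0.266 -0.097]
side [236 376   8   9  27] [240. 380.] [ 0.2223 -0.1949 -0.2619] [ 0.209 -0.2   -0.282] [ 0.233 -0.174 -0.256]
side [  0 386  10   7  28] [  4. 389.] [-0.4981  0.5898 -0.7832] [-0.516  0.581 -0.791] [-0.48   0.601 -0.777]
side [268 404   9   8  28] [272. 408.] [ 0.2131 -0.3792 -0.1   ] [ 0.207 -0.388 -0.196] [ 0.233 -0.331 -0.094]
[[ 0.837 -0.347  0.424 -0.034]
 [-0.548 -0.517  0.658 -0.793]
 [-0.01  -0.783 -0.623  0.871]
 [ 0.     0.     0.     1.   ]]
```

View pics/scene0.png

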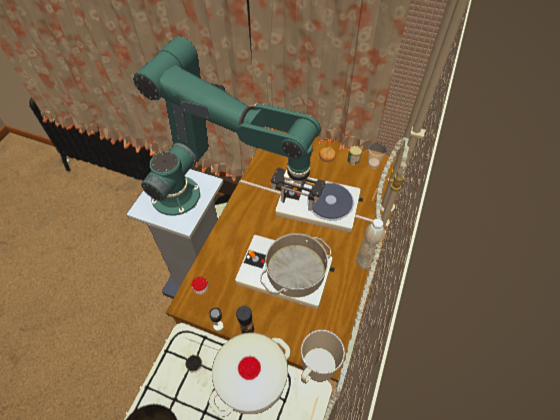

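View pics/side0.png

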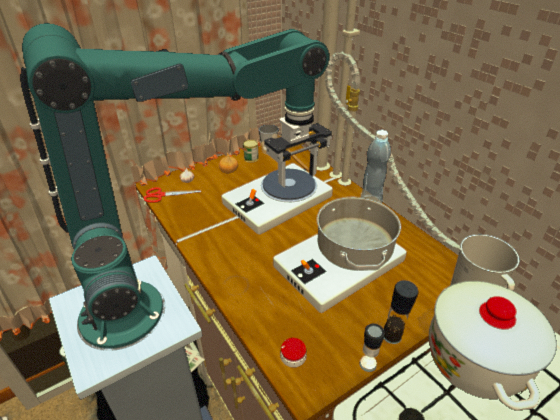

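The scene view shows the robot over the empty hotplate (left, plate near px 332,200) and the pot on the right one (px 297,265). In the side view the levers are at px (252,194) and (305,264). Next I need the casing yaw and the lever positions.

```bash
cat > h.py <<'E'
import numpy as np,cv2
def cloud(s,T=None):
    v,u=np.mgrid[:420,:560];z=s['range_z'];T=s['T'] if T is None else T
    p=np.stack([(u-s['cx'])/s['fx']*z,(v-s['cy'])/s['fy']*z,z,np.ones_like(z)],-1)
    P=(p@T.T)[...,:3];P[z<=0]=np.nan;return P
E
python3 - <<'E'
import numpy as np,cv2
from h import *
allp={}
for n in ['scene','side']:
    s=dict(np.load(n+'.npz'));P=cloud(s);hsv=cv2.cvtColor(s['color'],cv2.COLOR_RGB2HSV)
    for nm,(a,b) in dict(empty=(.03,.3),pot=(-.33,-.05)).items():
        box=(P[...,0]>.35)&(P[...,0]<.85)&(P[...,1]>a)&(P[...,1]<b)
        top=box&(abs(P[...,2]-.052)<.006)&(hsv[...,1]<60)&(hsv[...,2]>110)
        m=cv2.morphologyEx(top.astype(np.uint8),cv2.MORPH_OPEN,np.ones((2,2)))
        q=P[m>0]
        r=cv2.minAreaRect((q[:,:2]*1000).astype(np.float32))
        org=box&(hsv[...,0]>3)&(hsv[...,0]<20)&(hsv[...,1]>170)&(hsv[...,2]>140)&(P[...,2]>.066)&(P[...,2]<.112)
        o=P[org]; 
        o=o[np.hypot(*(o[:,:2]-np.median(o[:,:2],0)).T)<.03]
        print(n,nm,len(q),'rect',np.round(r[0]),np.round(r[1]),round(r[2],1),np.round(cv2.boxPoints(r)).tolist(),'z',np.median(q[:,2]).round(4))
        t=o[o[:,2]>np.percentile(o[:,2],75)]; lo=o[o[:,2]<np.percentile(o[:,2],30)]
        print('  orange',len(o),o.mean(0).round(4),'top',t.mean(0).round(4),'low',lo.mean(0).round(4),o.min(0).round(3),o.max(0).round(3))
E
```

```text
scene empty 907 rect [657. 151.] [357. 243.] 47.0 [[446.0, 104.0], [624.0, -62.0], [868.0, 199.0], [690.0, 365.0]] z nan
  orange 8 [0.4912 0.1528 0.091 ] top [0.4962 0.1502 0.0998] low [0.488  0.156  0.0846] [0.483 0.149 0.082] [0.499 0.159 0.103]
scene pot 1043 rect [ 587. -194.] [313. 241.] 7.8 [[415.0, -96.0], [448.0, -334.0], [758.0, -292.0], [725.0, -54.0]] z nan
  orange 27 [ 0.4449 -0.1899  0.0902] top [ 0.4391 -0.1898  0.1003] low [ 0.4495 -0.1885  0.079 ] [ 0.435 -0.198  0.076] [ 0.453 -0.182  0.103]
side empty 1773 rect [591. 158.] [316. 202.] 5.3 [[425.0, 244.0], [443.0, 43.0], [757.0, 72.0], [739.0, 273.0]] z nan
  orange 38 [0.4878 0.1532 0.0867] top [0.4926 0.1547 0.0967] low [0.484  0.1519 0.0772] [0.48  0.141 0.073] [0.496 0.162 0.101]
side pot 2541 rect [ 639. -176.] [467. 191.] 7.3 [[396.0, -111.0], [420.0, -300.0], [883.0, -240.0], [859.0, -51.0]] z nan
  orange 35 [ 0.44   -0.1944  0.0917] top [ 0.4367 -0.1902  0.0995] low [ 0.4457 -0.1975  0.0822] [ 0.433 -0.2    0.074] [ 0.455 -0.183  0.102]
```

Empty hotplate: yaw about 5°, pivot about (0.476, 0.150). Pot hotplate: yaw about 7.5°, pivot about (0.458, -0.189). The two views agree, and the heights and sizes check out. I'll go above the space behind the empty lever with the fingers closed.

Request:
arm_command(targets=[0,0,-2,40,-6,0,1,0,0,-4,80,-12,0,1,0,0,-5,120,-18,0,1,0,0,-5,150,-23,0,1,0,0,-5,150,-23,0,1,0,0,-5,150,-23,0,1,0,0,-5,150,-23,0,1,0,0,-5,150,-23,0,1,0,0,-5,150,-23,0,1,0,0,-5,150,-23,0,1])

```text
time: 1.1
tool_pos: [0.5272, 0.1492, 0.184]
ee_rot: [3.141, 0.0, 1.657]
wrist_force: [0.3, -0.1, 0.7]
width: 0.0176
finger_force: 0.0
```

```bash
python3 - <<'E'
from bench import robot
import cv2,numpy as np
from h import *
from scipy.spatial.transform import Rotation as R
o=robot.get_obs();print(o['time'],o['tool_pos'],o['ee_rot'],o['width'],o['wrist_force'])
s=robot.snapshot('wrist');W=np.eye(4);W[:3,:3]=R.from_euler('xyz',o['ee_rot']).as_matrix();W[:3,3]=o['tool_pos']
P=cloud(s,W@s['T_tool_cam']);hsv=cv2.cvtColor(s['color'],cv2.COLOR_RGB2HSV)
m=(hsv[...,0]>3)&(hsv[...,0]<20)&(hsv[...,1]>170)&(hsv[...,2]>140)&(P[...,2]>.066)&(P[...,2]<.112)
q=P[m];print(len(q),q.mean(0) if len(q) else'',[np.percentile(q,k,axis=0).round(4) for k in (1,99)] if len(q) else '')
t=q[q[:,2]>.097];print('top',t.mean(0))
cv2.imwrite('pics/w1.png',s['color'][:,:,::-1])
s=robot.snapshot('side');cv2.imwrite('pics/s1.png',cv2.resize(s['color'][120:330,120:400,::-1],None,fx=2,fy=2))
E
```

```text
1.1 [0.52723377 0.14919538 0.18402965] [3.14142322e+00 1.35995509e-04 1.65671144e+00] 0.017635744767592807 [ 0.27577864 -0.05650642  0.70465564]
385 [0.49248713 0.15987987 0.09466117] [array([0.4818, 0.1505, 0.0788]), array([0.5017, 0.1675, 0.102 ])]
top [0.4966621  0.15966344 0.09976827]
```

View pics/w1.png

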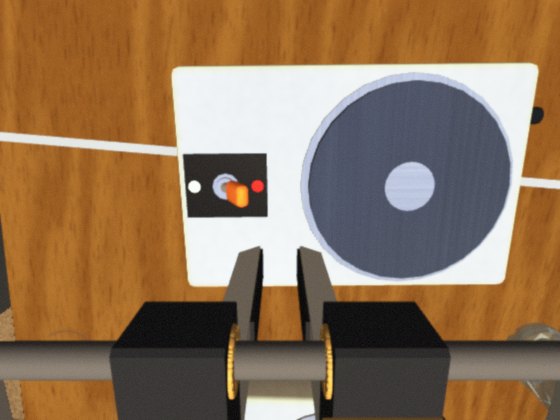

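View pics/s1.png

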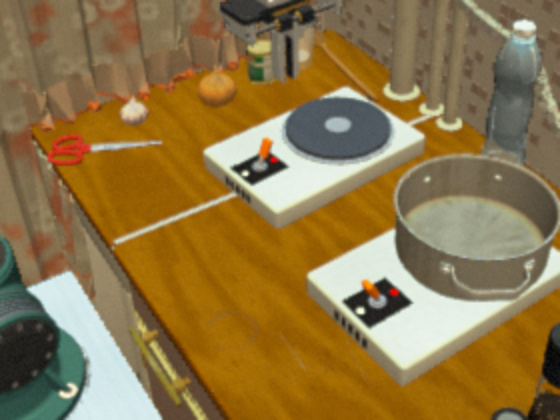

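The wrist view shows the lever at px (237,193), leaning to the red dot; its tip is at (0.497, 0.159). The side view shows both hotplates undisturbed and the finger area behind the lever clear. Going down behind it.

Request:
arm_command(targets=[0,0,0,9,1,0,1,0,0,0,9,1,0,1,0,0,0,9,1,25,1,0,0,0,9,1,50,1,0,0,0,9,1,75,1,0,0,0,9,1,95,1,0,0,0,9,1,104,1,0,0,0,9,1,104,1,0,0,0,9,1,104,1,0,0,0,9,1,104,1])

```text
time: 2.2
tool_pos: [0.5284, 0.1593, 0.0817]
ee_rot: [3.139, -0.0, 1.658]
wrist_force: [-0.5, -0.4, 0.2]
width: 0.0005
finger_force: 0.0
```

Request:
arm_command(targets=[0,0,0,0,-3,0,1,0,0,0,0,-6,0,1,0,0,0,0,-9,0,1,0,0,0,0,-12,0,1,0,0,0,0,-15,0,1,0,0,0,0,-18,0,1,0,0,0,0,-20,0,1,0,0,0,0,-20,0,1])

```text
time: 3.0
tool_pos: [0.507, 0.1573, 0.08]
ee_rot: [3.142, 0.0, 1.658]
wrist_force: [0.3, -0.2, 1.2]
width: 0.0006
finger_force: 0.0
```

Request:
arm_command(targets=[0,0,0,0,-2,0,1,0,0,0,0,-4,0,1,0,0,0,0,-6,0,1,0,0,0,0,-8,0,1,0,0,0,0,-8,0,1])

```text
time: 3.5
tool_pos: [0.4991, 0.1566, 0.08]
ee_rot: [3.142, -0.0, 1.658]
wrist_force: [0.8, 0.3, 1.2]
width: 0.0008
finger_force: 0.0
```

```bash
python3 - <<'E'
from bench import robot
import cv2
s=robot.snapshot('side');cv2.imwrite('pics/s2.png',cv2.resize(s['color'][110:250,170:330,::-1],None,fx=4,fy=4))
E
```

```text
(no output)
```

View pics/s2.png

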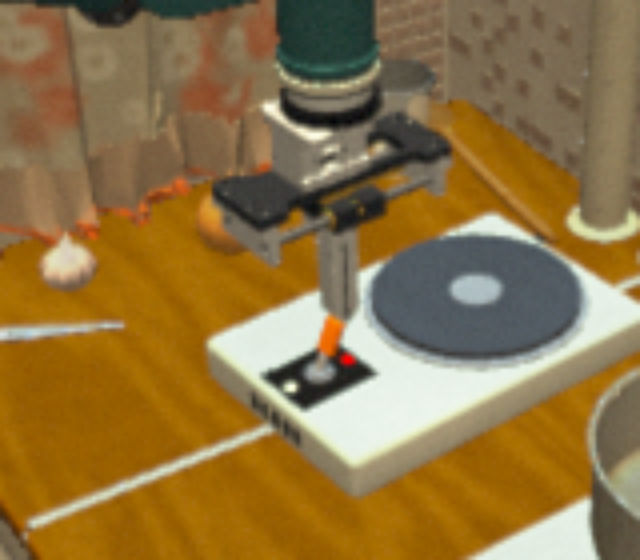

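The side view shows the fingertip (px 342,315) just above and right of the orange paddle (px 332,338). I'll project the TCP into the image to check its true position.

```bash
python3 - <<'E'
from bench import robot
import cv2,numpy as np
from h import *
o=robot.get_obs();print(o['tool_pos'])
for n in ['side','scene']:
    s=robot.snapshot(n);T=np.linalg.inv(s['T'])
    def pr(p):
        c=T@np.append(p,1);return np.array([s['fx']*c[0]/c[2]+s['cx'],s['fy']*c[1]/c[2]+s['cy']])
    print(n,'tcp',pr(o['tool_pos']),'tip',pr([.4967,.1585,.1]),'pivot',pr([.476,.1575,.058]))
    P=cloud(s);hsv=cv2.cvtColor(s['color'],cv2.COLOR_RGB2HSV)
    m=(hsv[...,0]>3)&(hsv[...,0]<20)&(hsv[...,1]>170)&(hsv[...,2]>140)&(P[...,2]>.066)&(P[...,2]<.112)&(abs(P[...,1]-.15)<.06)&(abs(P[...,0]-.49)<.05)
    v,u=np.nonzero(m);print(len(u),u.min(),u.max(),v.min(),v.max(),P[m].mean(0),P[m].min(0),P[m].max(0))
    g=(hsv[...,1]<80)&(P[...,2]>.072)&(P[...,2]<.2)&(abs(P[...,1]-.15)<.06)&(abs(P[...,0]-.5)<.06)
    q=P[g];print('finger',len(q),q.min(0),q.max(0),np.median(q,0))
E
```

```text
[0.49922792 0.15658041 0.07999054]
side tcp [254.78308005 193.66941482] tip [253.53734653 188.5495122 ] pivot [248.72891478 201.42697894]
38 250 255 189 198 [0.48746035 0.15249588 0.08728278] [0.48035089 0.14557816 0.0731913 ] [0.49568259 0.16194528 0.10268836]
finger 204 [0.47506589 0.1411892  0.08539236] [0.51180293 0.16308923 0.19957501] [0.49396201 0.1466483  0.14551858]
scene tcp [296.56637035 190.02666108] tip [296.2951505  186.50752309] pivot [291.23915391 191.52013524]
7 293 295 188 190 [0.48813364 0.1521118  0.08717024] [0.48229669 0.14731906 0.08172597] [0.49476656 0.16001387 0.09429359]
finger 73 [0.48876406 0.14472872 0.10336698] [0.51341471 0.16113855 0.17371364] [0.50109683 0.14953684 0.13949006]
```

Request:
arm_command(targets=[0,0,0,0,-2,0,1,0,0,0,0,-4,0,1,0,0,0,0,-4,0,1])

```text
time: 3.95
tool_pos: [0.4964, 0.1564, 0.0808]
ee_rot: [3.139, -0.0, 1.658]
wrist_force: [2.1, 0.2, 2.2]
width: 0.0005
finger_force: 1.2
```

Request:
arm_command(targets=[0,0,0,0,-2,0,1,0,0,0,0,-4,0,1,0,0,0,0,-4,0,1])

```text
time: 4.25
tool_pos: [0.493, 0.1561, 0.0818]
ee_rot: [3.137, -0.0, 1.658]
wrist_force: [4.1, 0.6, 5.1]
width: 0.0002
finger_force: 3.2
```

```bash
cat > m.py <<'E'
from bench import robot
import cv2,numpy as np,sys
from h import *
o=robot.get_obs();print(o['time'],o['tool_pos'],o['wrist_force'])
cx,cy=float(sys.argv[1]),float(sys.argv[2])
for n in ['side','scene']:
    s=robot.snapshot(n);P=cloud(s);hsv=cv2.cvtColor(s['color'],cv2.COLOR_RGB2HSV)
    m=(hsv[...,0]>3)&(hsv[...,0]<20)&(hsv[...,1]>170)&(hsv[...,2]>140)&(P[...,2]>.066)&(P[...,2]<.112)&(abs(P[...,1]-cy)<.05)&(abs(P[...,0]-cx)<.05)
    if m.any():print(n,m.sum(),P[m].mean(0).round(4),P[m].min(0).round(3),P[m].max(0).round(3))
    if n=='side' and len(sys.argv)>3:
        r=[int(a) for a in sys.argv[4:8]];cv2.imwrite(sys.argv[3],cv2.resize(s['color'][r[0]:r[1],r[2]:r[3],::-1],None,fx=5,fy=5))
E
python3 m.py .476 .158 pics/s3.png 130 240 200 320
```

```text
4.25 [0.49302584 0.15605043 0.0818084 ] [4.1123631  0.64996576 5.08083518]
side 35 [0.4847 0.1519 0.0871] [0.478 0.145 0.074] [0.491 0.163 0.101]
scene 9 [0.4884 0.1508 0.0889] [0.482 0.147 0.08 ] [0.495 0.154 0.103]
```

View pics/s3.png

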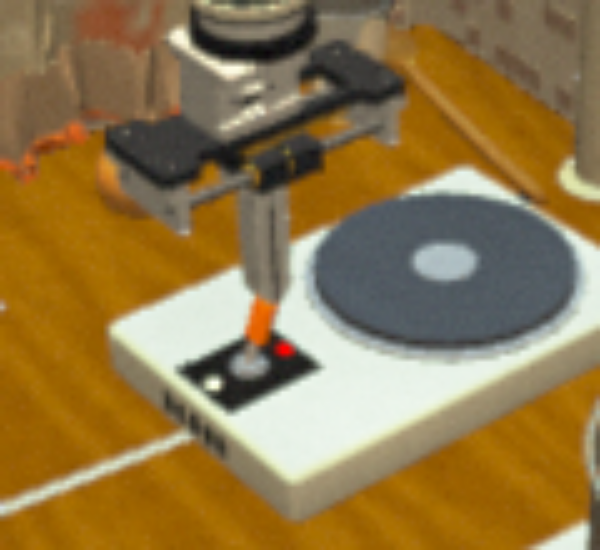

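Contact is real (4 N), but there is as much lift as push. The chamfered fingertip is riding on the paddle's top edge (px 265,300). I'll back off, go 14 mm lower so the straight part of the finger pushes, and try again.

Request:
arm_command(targets=[0,0,0,0,8,0,1,0,0,0,0,20,0,1,0,0,0,0,34,0,1,0,0,0,0,34,7,1,0,0,0,0,34,13,1,0,0,0,0,34,13,1,0,0,0,0,34,13,1])

```text
time: 5.05
tool_pos: [0.5242, 0.1588, 0.0661]
ee_rot: [-3.139, 0.0, 1.658]
wrist_force: [0.7, 0.6, 0.3]
width: 0.0005
finger_force: 0.0
```

Request:
arm_command(targets=[0,0,0,0,-4,0,1,0,0,0,0,-8,0,1,0,0,0,0,-12,0,1,0,0,0,0,-15,0,1,0,0,0,0,-18,0,1,0,0,0,0,-18,0,1])

```text
time: 5.65
tool_pos: [0.51, 0.1576, 0.0695]
ee_rot: [3.134, -0.0, 1.658]
wrist_force: [5.7, 0.6, 3.9]
width: 0.0003
finger_force: 3.4
```

Request:
arm_command(targets=[0,0,0,0,-2,0,1,0,0,0,0,-4,0,1,0,0,0,0,-6,0,1,0,0,0,0,-6,0,1])

```text
time: 6.05
tool_pos: [0.502, 0.1569, 0.068]
ee_rot: [3.139, -0.0, 1.658]
wrist_force: [4.2, -0.4, 3.1]
width: 0.0004
finger_force: 1.7
```

```bash
python3 m.py .476 .158
```

```text
6.05 [0.50196639 0.15688888 0.06800122] [ 4.17569778 -0.42627182  3.07319494]
side 36 [0.4799 0.1518 0.0907] [0.474 0.145 0.074] [0.489 0.163 0.104]
scene 11 [0.4831 0.1524 0.0954] [0.481 0.147 0.078] [0.49  0.16  0.111]
```

The lever is rotating now at about 4 N. Continuing.

Request:
arm_command(targets=[0,0,0,0,-2,0,1,0,0,0,0,-4,0,1,0,0,0,0,-6,0,1,0,0,0,0,-6,0,1])

```text
time: 6.55
tool_pos: [0.493, 0.156, 0.0655]
ee_rot: [-3.137, 0.0, 1.658]
wrist_force: [-0.1, 0.0, 0.3]
width: 0.0001
finger_force: 0.0
```

Request:
arm_command(targets=[0,0,0,0,-2,0,1,0,0,0,0,-4,0,1,0,0,0,0,-6,0,1,0,0,0,0,-6,0,1])

```text
time: 6.95
tool_pos: [0.4889, 0.1557, 0.0669]
ee_rot: [-3.141, 0.0, 1.658]
wrist_force: [-0.4, -0.5, -0.8]
width: 0.0002
finger_force: 0.0
```

```bash
python3 m.py .476 .158
```

```text
6.95 [0.48894148 0.15571755 0.06687065] [-0.40627433 -0.46921315 -0.77612035]
side 22 [0.4611 0.1475 0.0896] [0.454 0.143 0.074] [0.47 0.16 0.1 ]
scene 19 [0.4652 0.1515 0.0894] [0.456 0.144 0.072] [0.473 0.159 0.101]
```

The empty lever has snapped to OFF. I'll retreat, rise, and carry on to the near side of the pot lever. Turning the hand 90° on the way keeps its body clear of the pot.

Request:
arm_command(targets=[0,0,0,0,15,0,1,0,0,0,0,25,0,1,0,0,0,0,25,-40,1,0,0,0,0,25,-85,1,0,0,0,0,25,-123,1,0,0,8,-20,10,-123,1,0,0,16,-55,-10,-123,1,0,0,24,-90,-30,-123,1,0,0,32,-125,-50,-123,1,0,0,40,-160,-70,-123,1,0,0,48,-195,-85,-123,1,0,0,56,-230,-95,-123,1,0,0,64,-265,-105,-123,1,0,0,72,-300,-110,-123,1,0,0,80,-330,-116,-123,1,0,0,87,-343,-116,-123,1,0,0,87,-343,-116,-123,1,0,0,87,-343,-116,-123,1,0,0,87,-343,-116,-123,1])

```text
time: 8.95
tool_pos: [0.4038, -0.1953, 0.1901]
ee_rot: [-3.141, -0.0, 0.142]
wrist_force: [-0.0, 0.5, 0.1]
width: 0.0007
finger_force: 0.0
```

```bash
python3 m.py .476 .158; python3 - <<'E'
from bench import robot
import cv2,numpy as np
from h import *
from scipy.spatial.transform import Rotation as R
o=robot.get_obs();print(o['ee_rot'],o['joint_positions'])
s=robot.snapshot('wrist');W=np.eye(4);W[:3,:3]=R.from_euler('xyz',o['ee_rot']).as_matrix();W[:3,3]=o['tool_pos']
P=cloud(s,W@s['T_tool_cam']);hsv=cv2.cvtColor(s['color'],cv2.COLOR_RGB2HSV)
m=(hsv[...,0]>3)&(hsv[...,0]<20)&(hsv[...,1]>170)&(hsv[...,2]>140)&(P[...,2]>.066)&(P[...,2]<.112)
q=P[m];print(len(q),q.mean(0) if len(q) else'',[np.percentile(q,k,axis=0).round(4) for k in (1,99)] if len(q) else '')
cv2.imwrite('pics/w4.png',s['color'][:,:,::-1])
s=robot.snapshot('side');cv2.imwrite('pics/s4.png',cv2.resize(s['color'][150:410,130:470,::-1],None,fx=2,fy=2))
E
```

```text
8.95 [ 0.40384269 -0.1952605   0.19007266] [-0.00066902  0.45177578  0.10666087]
side 22 [0.4614 0.1475 0.0881] [0.452 0.142 0.074] [0.471 0.158 0.099]
scene 19 [0.4652 0.1513 0.0896] [0.455 0.144 0.077] [0.474 0.158 0.105]
[ 3.14157537e+00 -3.64591469e-04  1.42177753e-01] [-5.76867208e-01 -1.42496151e-01  1.58273283e+00  2.29080405e-04
  1.70107025e+00  8.51781160e-01]
513 [ 0.44534854 -0.18762675  0.09315147] [array([ 0.4351, -0.1965,  0.0777]), array([ 0.4544, -0.179 ,  0.1022])]
```

View pics/s4.png

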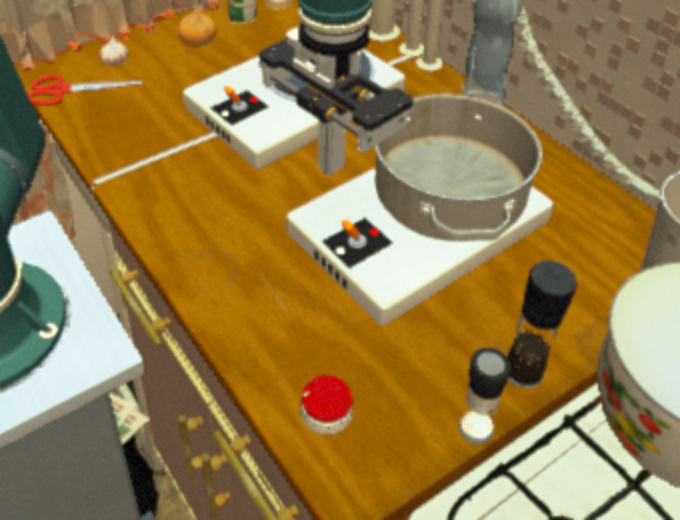

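The side view shows the empty lever leaning to its white dot (px 232,95), the hotplates, pot and bystanders in place, and the pot lever (px 352,230) leaning to the near side. Going down in front of it.

Request:
arm_command(targets=[0,0,0,0,-3,25,1,0,0,0,0,-3,55,1,0,0,0,0,-3,85,1,0,0,0,0,-3,110,1,0,0,0,0,-3,122,1,0,0,0,0,-3,122,1,0,0,0,0,-3,122,1])

```text
time: 9.85
tool_pos: [0.404, -0.1933, 0.0691]
ee_rot: [3.141, -0.001, 0.14]
wrist_force: [0.4, -0.9, 0.4]
width: 0.0007
finger_force: 0.0
```

Request:
arm_command(targets=[0,0,0,4,0,0,1,0,0,0,8,0,0,1,0,0,0,12,0,0,1,0,0,0,16,0,0,1,0,0,0,20,0,0,1,0,0,0,23,0,0,1,0,0,0,23,0,0,1])

```text
time: 10.55
tool_pos: [0.4248, -0.1904, 0.0685]
ee_rot: [3.141, 0.004, 0.14]
wrist_force: [-5.2, -0.7, 4.3]
width: 0.0012
finger_force: 2.6
```

Request:
arm_command(targets=[0,0,0,2,0,0,1,0,0,0,4,0,0,1,0,0,0,6,0,0,1,0,0,0,6,0,0,1])

```text
time: 10.95
tool_pos: [0.4316, -0.1895, 0.0683]
ee_rot: [3.141, 0.001, 0.14]
wrist_force: [-3.0, -2.0, 2.8]
width: 0.0008
finger_force: 1.8
```

```bash
python3 m.py .455 -.189
```

```text
10.95 [ 0.43159986 -0.18949817  0.06829691] [-2.96228855 -2.04508914  2.8206488 ]
side 22 [ 0.4489 -0.1972  0.0886] [ 0.439 -0.203  0.076] [ 0.456 -0.191  0.104]
scene 23 [ 0.4515 -0.1904  0.0929] [ 0.444 -0.198  0.073] [ 0.457 -0.181  0.106]
```

Moving well at about 3 N. Continuing.

Request:
arm_command(targets=[0,0,0,2,0,0,1,0,0,0,4,0,0,1,0,0,0,6,0,0,1,0,0,0,8,0,0,1,0,0,0,8,0,0,1])

```text
time: 11.55
tool_pos: [0.441, -0.1874, 0.0677]
ee_rot: [-3.141, -0.002, 0.14]
wrist_force: [-0.4, -0.2, -0.9]
width: 0.0006
finger_force: 0.0
```

Request:
arm_command(targets=[0,0,0,2,0,0,1,0,0,0,4,0,0,1,0,0,0,4,0,0,1])

```text
time: 11.85
tool_pos: [0.4443, -0.1872, 0.0679]
ee_rot: [-3.141, -0.001, 0.14]
wrist_force: [-0.0, 0.5, 0.7]
width: 0.0005
finger_force: 0.0
```

```bash
python3 m.py .455 -.189
```

```text
11.85 [ 0.44432371 -0.18720907  0.06788652] [-0.01285079  0.5055249   0.65062542]
side 50 [ 0.4673 -0.1926  0.0889] [ 0.452 -0.201  0.076] [ 0.477 -0.183  0.101]
scene 19 [ 0.4715 -0.1898  0.0925] [ 0.46  -0.196  0.074] [ 0.48  -0.183  0.104]
```

It has snapped over to ON with no force left on the tool. Retreating and rising.

Request:
arm_command(targets=[0,0,0,-15,0,0,1,0,0,0,-30,0,0,1,0,0,0,-40,0,0,1,0,0,0,-40,0,-40,1,0,0,0,-40,0,-85,1,0,0,0,-40,0,-130,1,0,0,0,-40,0,-150,1,0,0,0,-40,0,-150,1,0,0,0,-40,0,-150,1])

```text
time: 12.85
tool_pos: [0.4035, -0.193, 0.2173]
ee_rot: [-3.141, 0.0, 0.139]
wrist_force: [-0.1, 0.3, -0.4]
width: 0.0002
finger_force: 0.0
```

```bash
python3 m.py .476 .158; python3 m.py .455 -.189 pics/s5.png 170 290 220 370
```

```text
12.85 [ 0.4035106  -0.19299646  0.2173219 ] [-0.13787231  0.28097434 -0.39402795]
side 22 [0.4609 0.1468 0.0892] [0.454 0.143 0.074] [0.473 0.155 0.101]
scene 19 [0.4653 0.151  0.09  ] [0.455 0.144 0.076] [0.474 0.159 0.102]
12.95 [ 0.40299808 -0.1924376   0.21562379] [ 0.08701332 -0.49548177 -1.51417907]
side 60 [ 0.467  -0.1909  0.0876] [ 0.459 -0.198  0.073] [ 0.476 -0.181  0.101]
scene 20 [ 0.4716 -0.1904  0.0926] [ 0.462 -0.196  0.074] [ 0.481 -0.181  0.104]
```

View pics/s5.png

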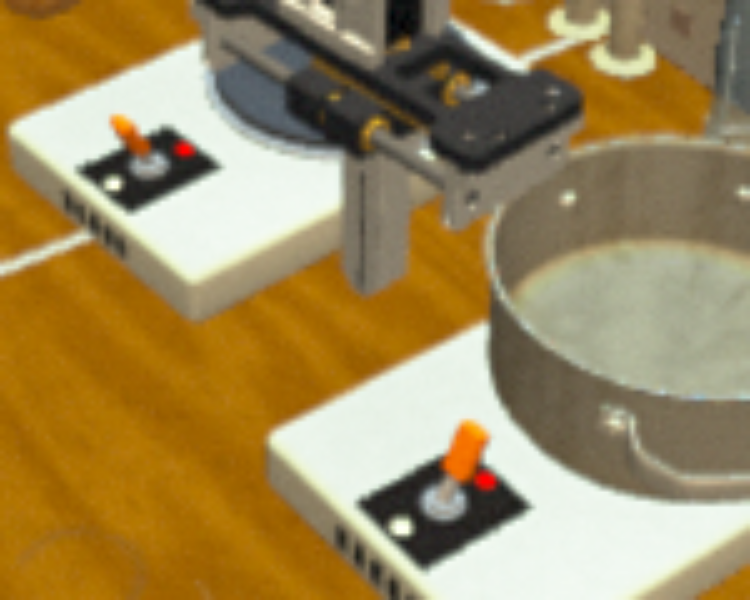

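The empty lever leans to its white dot (px 125,135), so it is OFF. The pot lever leans to its red dot (px 468,450), so it is ON. The robot is clear of everything.

```bash
python3 -c "
from bench import robot
print(robot.close_job())"
```

```text
the job is handed in; nothing more can be done
None
```

The empty hotplate was switched off first, then the pot's hotplate was switched on; in the last views both levers had snapped over, the hotplates and pot showed no movement, and the arm was clear when I handed the job in at about 13 s.

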